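# Start the mortar mixer from its control desk

## Task

Start the mortar mixer on fast speed with the closed fingers: first rock the black switch fully on by pressing its orange-tipped end down, then push the blue speed key fully in, and then press the green start button fully in for a moment, let it come back out and move clear. Do not press the controls out of order, do not press the white key or the red stop button, and leave the jar, weight, glassware, bowl, mould and spatula standing where they are.

Things in the scene. Friction and masses are not known exactly. Their poses are not given: they have to be found in the camera images.
- console: Fixed cream control desk 280 (x) by 300 (y) by 70 mm high, level, turned up to 20 degrees; origin at the centre of its underside, z up, x towards its rear (away from the robot). On its top six modules (rocker, blue key, white key, green button, red button, amber lamp) swap places in two rows of three, 85 mm apart in x and y; a rubber mat along the rear carries a jar and a weight.
- rocker (a joint): Black rocker switch, paddle 60 by 26 mm along the desk's x, on a grey base. Its orange-tipped half is the one towards the desk's rear. Rad: 0 is off, starts at 0 to 0.05 (at 0 the orange half slants up 0.4 rad, the other is level), 0.36 fully on (orange half pressed down until almost level). Stays where it is left: friction only, 2 to 5 N to push at the orange end, no spring.
- rocker_on (a point): The point to press on the rocker: on the upper face of the orange-tipped half, 22 mm along that half from the hinge; moves with the rocker. When off it lies 100 mm above the bench and sinks about 8 mm when pressed fully on; the hinge axis is at 88 mm height, along the desk's y.
- blue_key (a joint): Joint value in metres: 0 is fully out, 0.008 is fully in. Square blue fast-speed key, cap 30 by 30 mm, on a 46 mm square grey base 10 mm high; moves straight down. Starts out. It stays as far in as it is pushed: friction about 2.5 N, no spring.
- blue_top (a point): Centre of the blue key's top face; 100 mm above the bench when fully out; moves with the key.
- white_key (a joint): Joint value in metres: 0 is fully out, 0.008 is fully in. Square white slow-speed key, same make as the blue one. To be left alone.
- white_top (a point): Centre of the white key's top face; 100 mm above the bench when out.
- green_button (a joint): Joint value in metres: 0 is fully out, 0.006 is fully in. Round green start button, cap 30 mm across, on a round grey base 48 mm across; moves straight down against a spring (1.5 N at first, 5 N fully in) and comes back out when released.
- green_top (a point): Centre of the green button's top face; 100 mm above the bench when out; moves with it.
- red_button (a joint): Joint value in metres: 0 is fully out, 0.006 is fully in. Round red mushroom stop button, 38 mm across, on a yellow base, sprung as the green one. To be left alone.
- red_top (a point): Centre of the red button's top face; 100 mm above the bench when out.
- lamp: Amber lamp dome on a steel ring 36 mm across, 22 mm high, fixed on the desk, not a control; origin at the centre of its underside, z up.
- jar: Loose amber glass jar with a blue lid, 40 mm across, 48 mm high, standing on the desk's rear mat; origin at the centre of its underside, z up.
- weight: Loose brass weight, 28 mm across, 40 mm high, on the desk's rear mat; origin at the centre of its underside, z up.
- beaker: Loose glass beaker, 72 mm across, 95 mm high, on the bench at the desk's left side; origin at the centre of its underside, z up.
- bowl: Loose steel mixing bowl with two black side handles, 150 mm across, 110 mm high, on the bench to the left behind the desk; origin at the centre of its underside, z up.
- cylinder: Loose measuring cylinder, 188 mm high, tube 28 mm and blue foot 60 mm across, on the bench to the right behind; origin at the centre of its underside, z up.
- mould: Loose dark steel cube mould, open box 90 by 90 by 60 mm high, on the bench at the desk's right; origin at the centre of its underside, z up.
- spatula: Loose spatula, 200 mm long, lying on the bench left of the beaker; origin at the middle of its underside.

How it is judged:
On the way, in this order (a step that is already met when the one before it is completed fails the run):
1. the rocker is switched fully on (value of joint rocker above 0.3 rad), for 0.1 s.
2. the blue key is pushed fully in (value of joint blue_key above 0.006 m), for 0.1 s.
3. the green button is pressed in for a moment (value of joint green_button above 0.004 m), for 0.1 s.
At the end, for the whole second after the job is handed in: Rocker on (over 0.30 of 0.36 rad), blue key in (over 6 of 8 mm), green button back out (under 2 mm), white key (under 3 mm) and red button (under 2 mm) not pressed, and each loose thing within 25 mm of where it started (value of joint rocker above 0.3 rad and value of joint blue_key above 0.006 m and value of joint white_key below 0.003 m and value of joint each of green_button, red_button below 0.002 m and distance of each of jar, weight, beaker, bowl, cylinder, mould, spatula from where it was at the start of the episode below 0.025 m); the robot touches nothing.
It fails at once if the blue key is pressed (over 3 mm) before the rocker is on (value of joint blue_key above 0.003 m and value of joint rocker below 0.3 rad).
It fails at once if the green button is pressed (over 2.5 mm) before the rocker is on and the blue key is in (value of joint green_button above 0.0025 m and (value of joint rocker below 0.3 rad or value of joint blue_key below 0.006 m)).
It fails at once if the white key (over 3 mm) or the red button (over 2.5 mm) is pressed (value of joint white_key above 0.003 m or value of joint red_button above 0.0025 m).
It fails at once if a loose thing is lifted, carried or knocked more than 25 mm (distance of any of jar, weight, beaker, bowl, cylinder, mould, spatula from where it was at the start of the episode above 0.025 m).
It also fails if it takes over 48 s, if anything falls off the work surface, if the arm or the gripper's body presses on something with over 40 N, if the wrist force passes 120 N, or if a joint passes its speed limit or range.

## Robot

A 6-joint arm with a two-finger parallel gripper is mounted at the origin on the work surface. World frame = base frame: x ahead of the robot, y to its left, z up, the work surface at z = 0. Lengths are in m, angles in rad, forces in N, time in s.
With the tool pointing down it reaches from about 0.25 to 0.775 m from the base axis. Payload 8.9 kg.
Tool frame: the origin (TCP) lies at the very end of the fingers, on their centre line; the grasp point (between the pads) lies 19 mm behind it; z points along the fingers, y is the line along which they close (so a half turn about z gives the same grasp; the last joint's range is limited). The gripper opens to 85 mm and grips with 20 to 120 N. Pads are 22 mm wide; open, the fingers measure 114 mm over their backs; the gripper's body (76 mm by 85 mm) begins 54 mm behind the grasp point. The pads swing forward as they close: fully open they stand 13 mm farther back than shut.
Start: joints at [-1.257, 0.291, -0.153, 1.127, 0, 1.431], TCP at [0.23, -0.472, 0.231] pointing down, gripper open.
Joint ranges: [-2.52, 2.52], [-0.91, 1.74], [-1.3, 1.37], [-1.96, 2.02], [-1.52, 1.47], [-3.14, 3.14]. Speed limits (rad/s): [2.22, 2.22, 2.79, 3.14, 3.14, 3.14].

## Interface

Orientations are given as a 3x3 rotation matrix whose columns are the frame's x, y, z axes.
In Python, from rig import monitor, read_camera, order, nets gives the robot as it stands. The module is installed in compiled form; this text tells all that it offers.
- The arm moves only by the tool apply_moves, never from a script. Its argument "motion" is a list that holds one entry, the list of rows, each a list of 4 numbers: the shift along the tool's x, y, z in cm, then the turn about the tool's z in rad. A call has 1 to 20 rows; each row shifts and turns the commanded pose from where the row before left it, along the tool's axes as they then stand; what a row does not reach is not made up. A row lasts 1/10 s, in which the tool goes at most 50 mm and 8.59 degrees, less where a joint would pass 70% of its speed; a pose out of reach is approached as far as the arm can. A call with a gripper value outside its range is refused whole. "claw" is the closure, from 0 (fully open) to 1 (shut), set as the call begins (left out, the last holds). The fingers move at their own pace and stop on an object; "grip_force" is the grip in N (left out, the last holds). Time passes only in rows, so rows that do not move let the fingers close. It gives the time, the measured TCP pose, the force, the opening and the grip force at its end, in the units of the state.
- monitor.observe(): the state, without advancing time (a new reading comes with each control period).
- read_camera(name): name is "scene" or "top"; returns a dict with "image" (384x512x3 uint8, red, green, blue), "K" (3x3 intrinsics, pixels), "D" ([k1, k2, p1, p2, k3] as OpenCV has them; the pictures are not rectified), "R" (3x3) and "t" (3): a world point X has camera coordinates R X + t. Camera axes: x right, y down, z forward; pixel columns grow to the right and rows downward; lengths in m; the calibration is good to about 2 mm. A picture is of the moment at which its call begins. There is no depth.
- order.close_job(): hands the job in; it is judged then, once.
Trained networks look in the newest picture that a camera, given by its name, has taken for a name from the list of things; names that differ only in an ending like _2 or _b are one class to them, and where a whole thing is asked for, a point or a joint stands for the part that bears it (a point fixed in the world has none). Each returns a list of dicts, best first, with "p" (0 to 1); they miss things now and then, are a little off and sometimes report something else, mostly with a low value. They report only what shows in the picture. A call takes as long as a camera call.
- nets.search_frame(camera, target): "centre" ([x, y, z] in m, in the coordinates of the camera as it stood for that picture, good to about 4 mm: the middle of the surface that is visible of it).
- nets.cut_out(camera, target): "mask" (384x512 bool, what is visible of it).
- nets.spot_point(camera, target): "centre" ([x, y, z] in m, in the coordinates of the camera as it stood for that picture, good to about 4 mm: a listed point, or the origin of a listed thing).
The state is a dict: "clock": time; "q": joint angles; "dq": joint speeds; "effort": joint torques, N m; "position": TCP position; "ee_rot": TCP orientation; "wrist_force": force on the tool from outside, world axes, zero at the start; "torque": the same for the moment, N m; "grip_width": finger opening in m; "grasp_force": force on a finger pad.
Only numpy, scipy, OpenCV 4.12 (cv2) and the standard library are available. Lean on these libraries where they do the work, as an engineer would, in place of code of your own. Each camera call takes 0.05 s, during which the arm holds its last target. There are 200 camera calls.

## Working session

There is one attempt and no reset: what is moved stays moved. The work goes in short steps, Python scripts to look and compute and a tool call to move; the robot and the scene stay as the last step left them, time stands still between calls to the robot, and variables do not carry over. Pictures are saved under pics/ and viewed, at most 10 in all, crops included, and the job is handed in when it is done.

Besides the shell and the picture viewer there is one more tool, called after ">>>" as name(argument=value, ...) on one line, values as JSON. apply_moves: Moves the arm, as the interface text tells. Its arguments: {"type":"object","properties":{"motion":{"type":"array","items":{"type":"array","items":{"type":"array","items":{"type":"number"}}}},"claw":{"type":"number"},"grip_force":{"type":"number"}},"required":["motion"]}

```bash
mkdir -p pics; cat > h.py <<'E'
import numpy as np, cv2
from rig import monitor, read_camera, order, nets
def w(c,p): return c["R"].T@(np.array(p)-c["t"])
E
python3 - <<'E'
from h import *
s=monitor.observe();print(s["clock"],s["position"].__repr__(),s["ee_rot"],s["grip_width"])
for cam in("scene","top"):
    c=read_camera(cam);cv2.imwrite(f"pics/{cam}0.png",cv2.resize(c["image"][:,:,::-1],(768,576)))
    print(cam,"cam pos",-c["R"].T@c["t"])
    for n in["rocker_on","blue_top","white_top","green_top","red_top","console","lamp","jar","weight"]:
        print(n,[(round(d["p"],2),np.round(w(c,d["centre"]),3).tolist()) for d in nets.spot_point(cam,n)[:2]])
E
```

```text
0.0 array([ 0.2295585 , -0.47168807,  0.23074369]) [[ 8.99243575e-01  4.37448105e-01 -3.85070324e-04]
 [ 4.37448234e-01 -8.99242765e-01  1.22152186e-03]
 [ 1.88080722e-04 -1.26689402e-03 -9.99999180e-01]] 0.08515756657793894
scene cam pos [1.06788459 0.77697137 0.9486932 ]
rocker_on [(0.61, [0.529, -0.084, 0.1])]
blue_top [(0.64, [0.591, 0.005, -0.002]), (0.47, [0.599, 0.088, 0.103])]
white_top [(0.67, [0.509, 0.002, 0.105]), (0.54, [0.594, -0.082, 0.101])]
green_top [(0.65, [0.515, 0.091, 0.098])]
red_top [(0.65, [0.511, 0.003, 0.102])]
console [(0.64, [0.591, 0.001, 0.002])]
lamp [(0.54, [0.594, 0.003, 0.073])]
jar [(0.82, [0.701, 0.086, 0.067])]
weight [(0.65, [0.688, -0.062, 0.072]), (0.5, [0.702, -0.245, 0.003])]
top cam pos [0.52678843 0.06104074 1.23649191]
rocker_on [(0.45, [0.529, -0.079, 0.101])]
blue_top [(0.53, [0.6, 0.092, 0.103])]
white_top [(0.62, [0.598, -0.084, 0.096]), (0.22, [0.7, -0.244, -0.0])]
green_top [(0.43, [0.516, 0.089, 0.103])]
red_top [(0.5, [0.514, 0.004, 0.103])]
console [(0.58, [0.593, 0.004, 0.001])]
lamp [(0.46, [0.594, 0.003, 0.066])]
jar [(0.46, [0.705, 0.082, 0.072])]
weight [(0.57, [0.689, -0.061, 0.066])]
```

View pics/scene0.png

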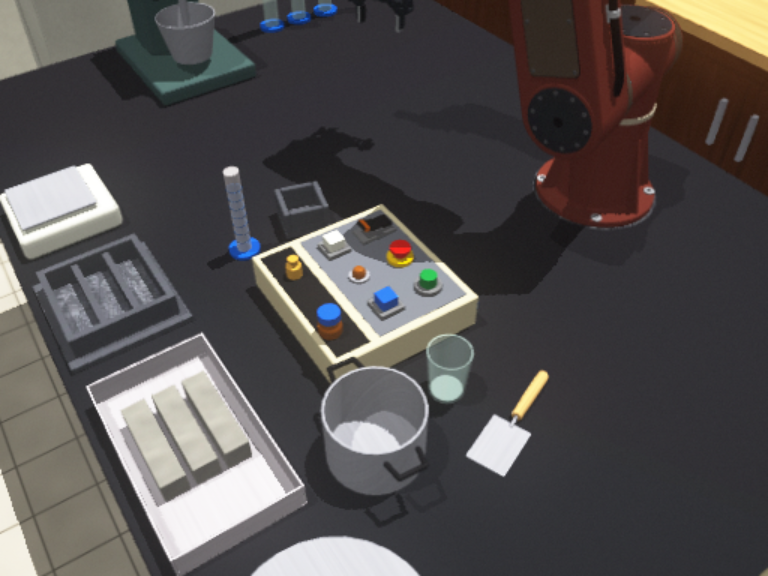

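View pics/top0.png

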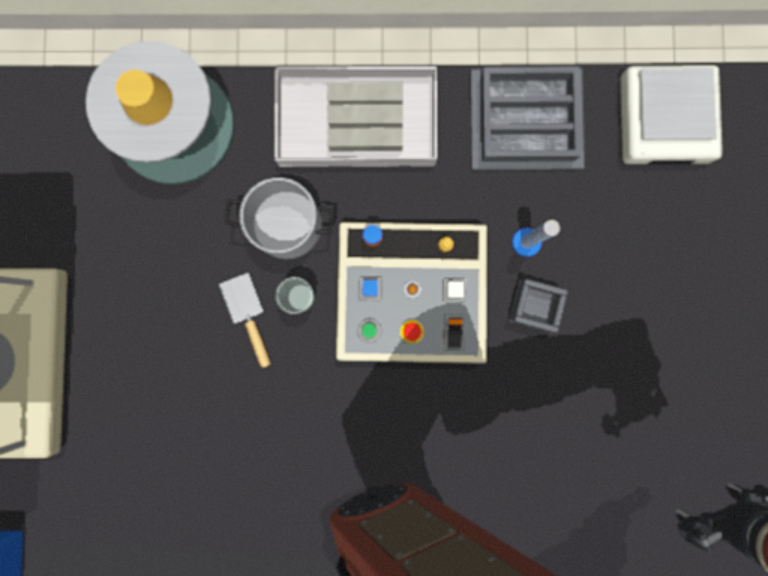

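The pictures agree with the networks. In the top view the rocker is at (455,330), white at (455,289), blue at (370,288), green at (369,330), red at (412,331) and the lamp at (412,289), with the desk almost unturned. The scene view's blue_top at z≈0 is a false hit. I'll move above the rocker with the fingers shut and turned to the world axes.

>>> apply_moves(motion=[[[0, 0, 0, 0.113], [0, 0, 0, 0.113], [0, 0, 0, 0.113], [0, 0, 0, 0.114], [2.15, -2.79, 0.3, 0], [2.15, -2.79, 0.3, 0], [2.15, -2.79, 0.3, 0], [2.15, -2.79, 0.3, 0], [2.15, -2.79, 0.3, 0], [2.15, -2.79, 0.3, 0], [2.15, -2.79, 0.3, 0], [2.15, -2.79, 0.3, 0], [2.15, -2.79, 0.3, 0], [2.15, -2.79, 0.3, 0], [2.15, -2.79, 0.3, 0], [2.15, -2.79, 0.3, 0], [2.15, -2.79, 0.3, 0], [2.15, -2.79, 0.3, 0]]], claw=1, grip_force=40)

```text
clock: 2.8
position: [0.5316, -0.0802, 0.1893]
ee_rot: [[1.0, -0.0, 0.0], [-0.0, -1.0, -0.0], [0.0, 0.0, -1.0]]
wrist_force: [-0.1, -0.2, 0.3]
grip_width: -0.0001
grasp_force: 0.0
```

>>> apply_moves(motion=[[[0, 0, 0, 0], [0, 0, 0, 0], [0, 0, 0, 0]]])

```text
clock: 3.1
position: [0.5303, -0.0821, 0.1893]
ee_rot: [[1.0, -0.001, -0.0], [-0.001, -1.0, -0.0], [-0.0, 0.0, -1.0]]
wrist_force: [0.8, -0.4, -0.6]
grip_width: 0.0002
grasp_force: 0.0
```

>>> apply_moves(motion=[[[0.1, -0.1, 2, 0], [0, 0, 2, 0], [0, 0, 2, 0], [0, 0, 1.5, 0], [0, 0, 0.5, 0], [0, 0, 0.2, 0], [0, 0, 0.2, 0], [0, 0, 0.2, 0], [0, 0, 0.2, 0], [0, 0, 0.2, 0], [0, 0, 0.2, 0], [0, 0, 0.2, 0], [0, 0, 0, 0]]])

```text
clock: 4.4
position: [0.5316, -0.0805, 0.095]
ee_rot: [[1.0, -0.0, -0.0], [-0.0, -1.0, 0.0], [-0.0, -0.0, -1.0]]
wrist_force: [1.1, -1.3, 2.2]
grip_width: -0.0001
grasp_force: 1.2
```

>>> apply_moves(motion=[[[0, 0, 0.1, 0], [0, 0, 0.1, 0], [0, 0, 0.1, 0], [0, 0, 0.1, 0], [0, 0, 0, 0], [0, 0, 0, 0]]])

```text
clock: 5.0
position: [0.5319, -0.0806, 0.0928]
ee_rot: [[1.0, -0.0, 0.001], [-0.0, -1.0, -0.0], [0.001, 0.0, -1.0]]
wrist_force: [-4.9, 0.9, 21.7]
grip_width: -0.0
grasp_force: 10.8
```

At 92.8 mm with 22 N, the rocker is on its stop. I'll lift and move above the blue key, then look.

>>> apply_moves(motion=[[[0, 0, -1, 0], [0, 0, -3, 0], [0, 0, -3, 0], [1.35, -3.4, 0, 0], [1.35, -3.4, 0, 0], [1.35, -3.4, 0, 0], [1.35, -3.4, 0, 0], [1.35, -3.4, 0, 0], [0, 0, 0, 0], [0, 0, 0, 0]]])

```text
clock: 6.0
position: [0.5985, 0.0822, 0.1605]
ee_rot: [[1.0, 0.013, -0.002], [0.013, -1.0, 0.006], [-0.002, -0.006, -1.0]]
wrist_force: [-0.3, -0.5, -0.3]
grip_width: -0.0
grasp_force: 0.0
```

```bash
python3 - <<'E'
from h import *
print(monitor.observe()["position"])
c=read_camera("scene");cv2.imwrite("pics/s1.png",cv2.resize(c["image"][130:240,160:330,::-1],(765,495),interpolation=cv2.INTER_CUBIC))
for n in["rocker_on","blue_top","green_top"]:
    print(n,[(round(d["p"],2),np.round(w(c,d["centre"]),3).tolist()) for d in nets.spot_point("scene",n)[:2]])
E
```

```text
[0.59851888 0.08220417 0.16054512]
rocker_on [(0.57, [0.531, -0.085, 0.093]), (0.44, [0.587, 0.003, 0.002])]
blue_top [(0.72, [0.598, 0.088, 0.103])]
green_top [(0.66, [0.512, 0.091, 0.103])]
```

View pics/s1.png

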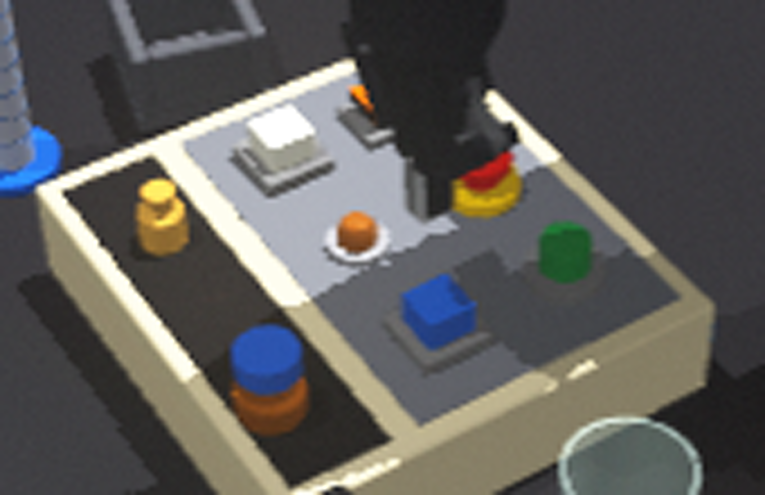

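The picture shows the orange half at (362,98) lying level, and the networks put rocker_on at z=0.093, so the rocker is on. The blue cap at (438,312) and green at (565,250) are still out. Next is the blue key.

>>> apply_moves(motion=[[[0, -0.7, 0, 0], [0, 0, 0, 0], [0, 0, 0, 0]]])

```text
clock: 6.5
position: [0.5993, 0.0857, 0.1615]
ee_rot: [[1.0, 0.017, -0.0], [0.017, -1.0, 0.009], [0.0, -0.009, -1.0]]
wrist_force: [-0.5, 0.3, -0.6]
grip_width: 0.0001
grasp_force: 0.0
```

>>> apply_moves(motion=[[[0, 0, 1, 0], [0, 0, 1, 0], [0, 0, 1, 0], [0, 0, 1, 0], [0, 0, 0, 0], [0, 0, 0, 0]]])

```text
clock: 7.1
position: [0.5991, 0.0863, 0.121]
ee_rot: [[1.0, 0.018, -0.001], [0.018, -1.0, 0.009], [-0.001, -0.009, -1.0]]
wrist_force: [0.1, 0.2, 0.2]
grip_width: -0.0002
grasp_force: 0.0
```

>>> apply_moves(motion=[[[0, -0.4, 0.5, 0], [0, 0, 0.5, 0], [0, 0, 0.3, 0], [0, 0, 0.2, 0], [0, 0, 0.2, 0], [0, 0, 0.2, 0], [0, 0, 0.2, 0], [0, 0, 0.2, 0], [0, 0, 0.2, 0], [0, 0, 0, 0]]])

```text
clock: 8.1
position: [0.5993, 0.0887, 0.0962]
ee_rot: [[1.0, 0.021, -0.0], [0.021, -1.0, 0.011], [0.0, -0.011, -1.0]]
wrist_force: [0.3, 0.4, 0.3]
grip_width: 0.0001
grasp_force: 0.0
```

>>> apply_moves(motion=[[[0, 0, 0.1, 0], [0, 0, 0.1, 0], [0, 0, 0.1, 0]]])

```text
clock: 8.4
position: [0.5994, 0.0887, 0.0934]
ee_rot: [[1.0, 0.021, -0.0], [0.021, -1.0, 0.011], [0.0, -0.011, -1.0]]
wrist_force: [-1.3, -1.7, 2.2]
grip_width: -0.0005
grasp_force: 1.2
```

```bash
python3 - <<'E'
from h import *
s=monitor.observe();print(s["position"],s["wrist_force"],s["q"],s["dq"])
c=read_camera("scene");cv2.imwrite("pics/s2.png",cv2.resize(c["image"][130:240,160:330,::-1],(765,495),interpolation=cv2.INTER_CUBIC))
c=read_camera("top");print([(round(d["p"],2),np.round(w(c,d["centre"]),3).tolist()) for d in nets.spot_point("top","rocker_on")])
E
```

```text
[0.59936731 0.08872501 0.09341389] [-1.33435556 -1.66680718  2.22709692] [ 0.02067211  0.54500688 -0.13844568  0.88722153  0.01054571  3.14154871] [-0.00081025  0.01032424 -0.01308535 -0.02133513 -0.00069276  0.00056804]
[(0.55, [0.53, -0.079, 0.099])]
```

View pics/s2.png

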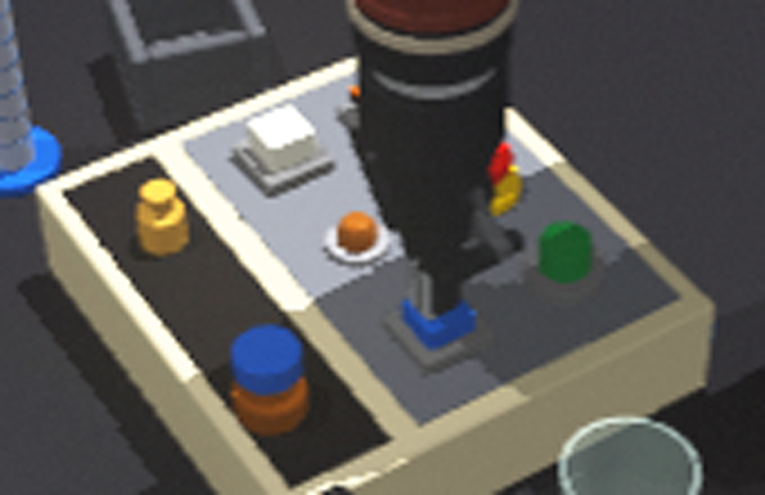

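The fingers stand on the blue cap at (438,315) and the key is partly in. Joint 6 is at its limit, which explains the y offset, so I'll finish the press while turning back a little.

>>> apply_moves(motion=[[[0, 0, 0.1, -0.05], [0, 0, 0.1, -0.05], [0, 0, 0.1, -0.05], [0, 0, 0, 0], [0, 0, 0, 0]]])

```text
clock: 9.05
position: [0.6, 0.0889, 0.0918]
ee_rot: [[0.985, 0.17, 0.002], [0.17, -0.985, 0.011], [0.003, -0.01, -1.0]]
wrist_force: [-1.8, 0.3, 13.8]
grip_width: 0.0001
grasp_force: 6.6
```

Blue is on its stop (8 mm down, 14 N). I'll lift and check.

>>> apply_moves(motion=[[[0, 0, -1, 0], [0, 0, -2, 0], [0, 0, -3, -0.05], [0, 0, 0, -0.05], [0, 0, 0, 0], [0, 0, 0, 0]]])

```text
clock: 9.65
position: [0.5989, 0.0882, 0.15]
ee_rot: [[0.964, 0.266, -0.001], [0.266, -0.964, 0.011], [0.002, -0.011, -1.0]]
wrist_force: [-0.3, -0.6, 0.6]
grip_width: -0.0
grasp_force: 0.0
```

```bash
python3 - <<'E'
from h import *
s=monitor.observe();p=s["position"];print(p,s["q"][5],s["ee_rot"]);
c=read_camera("scene")
for n in["rocker_on","blue_top","green_top"]:
    print(n,[(round(d["p"],2),np.round(w(c,d["centre"]),3).tolist()) for d in nets.spot_point("scene",n)[:2]])
print(100*s["ee_rot"].T@(np.array([.515,.0905,p[2]])-p))
E
```

```text
[0.59886038 0.08819233 0.14997957] 2.892022498456474 [[ 0.96396812  0.26601482 -0.00125284]
 [ 0.2660127  -0.96390997  0.01071535]
 [ 0.00164282 -0.01066253 -0.9999418 ]]
rocker_on []
blue_top [(0.6, [0.595, 0.088, 0.095])]
green_top [(0.66, [0.514, 0.092, 0.1])]
[-8.02248636 -2.45324893  0.01297913]
```

Blue has dropped to about 0.095. Moving above the green button now.

>>> apply_moves(motion=[[[-2, -0.6, 0, 0], [-2, -0.6, 0, 0], [-2, -0.6, 0, 0], [-2, -0.6, 0, 0], [0, 0, 0, 0], [0, 0, 2, 0], [0, 0, 1, 0], [0, 0, 0.7, 0], [0, 0, 0, 0]]])

```text
clock: 10.75
position: [0.5154, 0.0902, 0.1124]
ee_rot: [[0.964, 0.267, -0.002], [0.267, -0.964, 0.011], [0.001, -0.011, -1.0]]
wrist_force: [-0.7, 1.2, 0.7]
grip_width: 0.0003
grasp_force: 0.0
```

```bash
python3 - <<'E'
from h import *
s=monitor.observe();p=s["position"];print(p,s["q"][5])
c=read_camera("scene");cv2.imwrite("pics/s3.png",cv2.resize(c["image"][130:240,160:330,::-1],(765,495),interpolation=cv2.INTER_CUBIC))
E
```

```text
[0.51539492 0.09022576 0.11237955] 2.8979740676803467
```

View pics/s3.png

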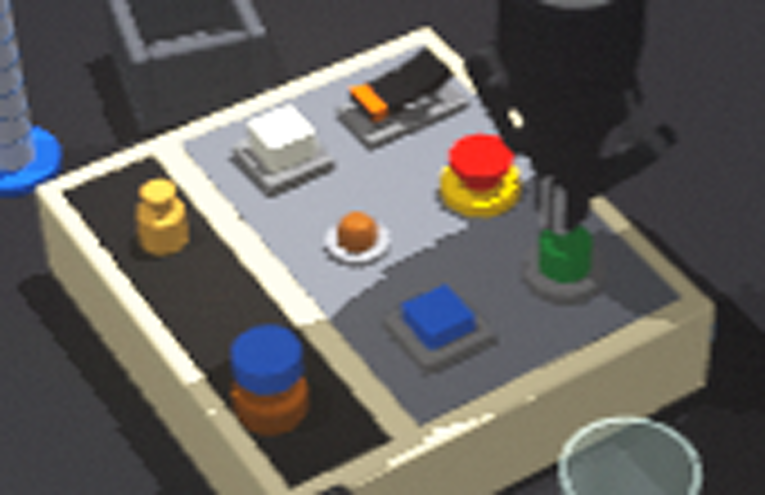

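The rocker (400,90) is clearly tipped on, the blue cap (438,318) sits low, and the fingers are right above green (565,250). Pressing green.

>>> apply_moves(motion=[[[0, 0, 0.5, 0], [0, 0, 0.4, 0], [0, 0, 0.3, 0], [0, 0, 0.2, 0], [0, 0, 0.2, 0], [0, 0, 0.2, 0], [0, 0, 0.1, 0], [0, 0, 0, 0], [0, 0, 0, 0], [0, 0, 0, 0]]])

```text
clock: 11.8
position: [0.5158, 0.0904, 0.0946]
ee_rot: [[0.964, 0.267, -0.0], [0.267, -0.964, 0.01], [0.003, -0.01, -1.0]]
wrist_force: [-1.3, -0.4, 5.1]
grip_width: 0.0003
grasp_force: 2.2
```

>>> apply_moves(motion=[[[0, 0, 0.1, 0], [0, 0, 0.1, 0], [0, 0, 0, 0], [0, 0, 0, 0], [0, 0, 0, 0]]])

```text
clock: 12.3
position: [0.5159, 0.0904, 0.0937]
ee_rot: [[0.964, 0.267, 0.001], [0.267, -0.964, 0.01], [0.003, -0.01, -1.0]]
wrist_force: [-6.9, -1.7, 21.0]
grip_width: 0.0002
grasp_force: 10.7
```

>>> apply_moves(motion=[[[0, 0, -1, 0], [0, 0, -2, 0], [0, 0, -3, 0], [0, 0, -3, 0], [0, 0, -3, 0], [-2, 0, -2, 0], [-3, 0, 0, 0], [-3, 0, 0, 0], [0, 0, 0, 0], [0, 0, 0, 0], [0, 0, 0, 0]]])

```text
clock: 13.4
position: [0.4397, 0.0678, 0.2323]
ee_rot: [[0.964, 0.267, 0.001], [0.267, -0.964, 0.011], [0.003, -0.01, -1.0]]
wrist_force: [-0.3, -0.5, -0.6]
grip_width: 0.0002
grasp_force: 0.0
```

```bash
python3 - <<'E'
from h import *
s=monitor.observe();print(s["position"],s["wrist_force"])
c=read_camera("scene");cv2.imwrite("pics/s4.png",cv2.resize(c["image"][:,:,::-1],(768,576)))
for n in["rocker_on","blue_top","green_top","white_top","red_top"]:
    print(n,[(round(d["p"],2),np.round(w(c,d["centre"]),3).tolist()) for d in nets.spot_point("scene",n)[:2]])
E
```

```text
[0.43971112 0.06776875 0.23228897] [-0.31192728 -0.54028812 -0.60486672]
rocker_on [(0.6, [0.531, -0.082, 0.093])]
blue_top [(0.53, [0.598, 0.087, 0.094]), (0.37, [0.685, -0.061, 0.071])]
green_top [(0.7, [0.516, 0.089, 0.1]), (0.37, [0.736, 0.272, 0.003])]
white_top [(0.71, [0.593, -0.081, 0.1])]
red_top [(0.49, [0.508, 0.003, 0.102])]
```

View pics/s4.png

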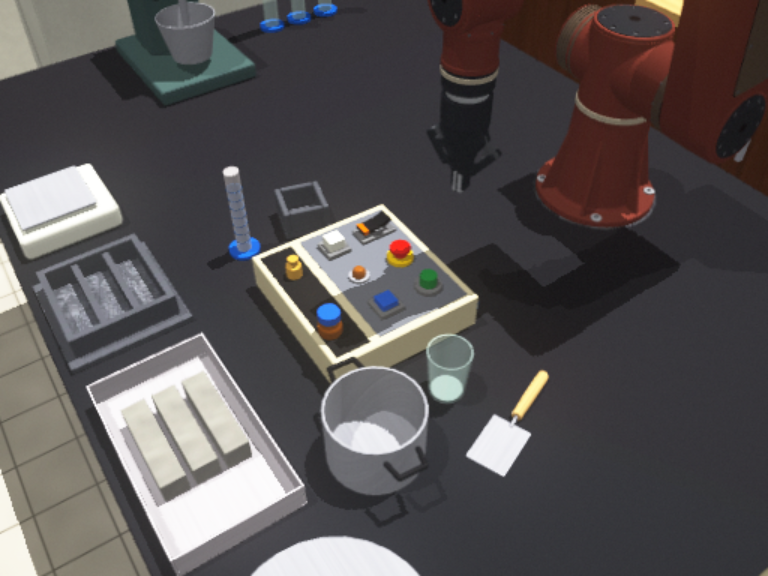

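The rocker (375,225) is on, blue (386,301) is in, and green (428,280) is back out. White and red are untouched, every loose thing is in place, and the arm is clear.

```bash
python3 -c "
from h import *
print(order.close_job())"
```

```text
the job is handed in; nothing more can be done
None
```

I rocked the switch on, pushed the blue key in, pressed and released the green button, moved the arm clear and handed the job in; the last picture showed everything else in place, but no verdict came back.

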